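# Register an etching plate and lock it in its bed

### The job

Press down gently on top of the etching plate and drag it back towards the robot along its bed until it is fully home against the brass stop, never letting it leave the bed. Then set the wooden locking block, red rib up, flat on the bed floor in the gap that has opened behind the plate, and let go. Do not press the plate hard (stay well under 30 N) and leave the other things on the table alone.

Things in the scene. Friction and masses are not known exactly. Their poses are not given: they have to be found in the camera images.
- bed: shallow tray fixed to the table: wooden floor, metal walls. Outside 192 (x) x 118 (y) mm, inside 168 x 94; floor 10 and wall tops 18 mm above the table. The -x wall, nearest the robot, is the brass stop; the others are aluminium. Origin: centre of the underside; x runs from the brass stop to the far wall, z up. Yaw within 20 degrees. Plate on floor: friction about 0.2, much less than fingertips on the plate
- plate: steel plate with black motif, 120 (x) x 91 (y) x 5 mm, 0.42 kg, loose in the bed at its far end, 3 to 9 mm from the far wall; its top is 3 mm below the wall tops, 1.5 mm play at each side, so it moves only by friction from above. Origin: centre of the underside; x along the bed. Home at the brass stop: origin at x = -24 mm in the bed's frame, leaving a 48 mm gap to the far wall
- block: locking block, loose on the table left or right of the bed. Pale wooden foot 44 (x) x 88 (y) x 14 mm, lowest 3 mm set in 2 mm as lead-in; red rib to grip, 40 (x) x 18 (y), from 14 to 46 mm height; 0.08 kg. Origin: centre of the underside, z up. In place (either way round): 88 mm side across the bed, origin at about x = 60, y = 0 mm in the bed's frame, 10 mm above the table
- inkpot: bystander: black pot with a blue lid, 54 mm across, 55 mm high, on the side of the bed where the block is not; origin at its underside
- tape: bystander: roll of pinkish tape lying flat, 90 mm across, 24 mm high, beyond the bed; origin at its underside
- mug: bystander: white cup, 80 mm across, 65 mm high; origin at its underside
- brush: bystander: green brush, 190 mm long, lying on the table; origin near its middle
- proof: bystander: a second plate of the same size with a copper-coloured motif, on a newspaper to the right; not the one to move; origin at the centre of its underside
- papercup: bystander: paper cup, 76 mm across, 90 mm high; origin at its underside
Things that resemble listed ones, but are neither listed nor needed, are in the scene too. Several things look just like the block: the one meant starts farthest from the robot's base.

How it is judged:
By the outcome, as a careful person would: the job done as asked, in the order asked, and still so for the second after the job is handed in, with the robot touching nothing.
It also fails if it takes over 64 s, if anything falls off the work surface, if the arm or the gripper's body presses on something with over 40 N, if the wrist force passes 120 N, or if a joint passes its speed limit or range.

### The arm

A 6-joint arm with a two-finger parallel gripper is mounted at the origin on the work surface. World frame = base frame: x ahead of the robot, y to its left, z up, the work surface at z = 0. Lengths are in m, angles in degrees, forces in N, time in s.
With the tool pointing down it reaches from about 0.325 to 0.85 m from the base axis. Payload 15.5 kg.
Tool frame: the origin (TCP) lies at the very end of the fingers, on their centre line; the grasp point (between the pads) lies arm.grip_depth behind it (arm.grip_depth is the distance from the TCP to the grasp point, in m); z points along the fingers, y is the direction in which the jaws open and shut (so a half turn about z gives the same grasp; the last joint's range is limited). The gripper opens to 91 mm and grips with 3 to 60 N. Pads are 32 mm wide; open, the fingers measure 118 mm over their backs; the gripper's body (76 mm by 178 mm) begins 60 mm behind the grasp point.
Start: joints at [-68.669, 28.281, 77.091, -0, 74.628, -5.472], TCP at [0.282, -0.558, 0.214] pointing down, gripper open.
Joint ranges: [-166.48, 166.48], [-47.26, 123.95], [12.59, 153.08], [-70.14, 250.14], [6.76, 159.57], [-176.63, 176.63]. Speed limits (degrees/s): [108.29, 108.29, 147.25, 172.46, 172.46, 172.46].

### API

Orientations are given as a 3x3 rotation matrix whose columns are the frame's x, y, z axes.
In Python, from rig import arm gives the robot as it stands. Calls block until the motion is done:
- arm.move_to(position, orientation): joint-space move of the TCP to a pose.
- arm.move_l(position, orientation=None, feed=0.15): straight line of the TCP; orientation=None keeps the orientation; feed is the mean speed in m/s.
- arm.move_joints(angles): joint-space move.
- arm.grip(opening): finger opening in m; the grip force is fixed at half the most; returns when the fingers have stopped.
- arm.sleep(seconds).
- arm.solve_ik(position, orientation): joint angles nearest the present ones, or None.
- arm.snapshot(name): name is "side" or "top" or "wrist"; returns the picture (384x512x3 uint8, red, green, blue); there is no depth.
- arm.get_calibration(name): a dict with "intrinsics" (3x3 intrinsics, pixels), "k1" (the pictures are not rectified: a ray, as slopes to the right and down, at radius r is drawn at 1 + k1 r^2 times it, then the intrinsics apply), "cam_to_world" (4x4, takes a point from camera to world coordinates). Camera axes: x right, y down, z forward; pixel columns grow to the right and rows downward; lengths in m; the calibration is good to about 2 mm. A picture is of the moment at which its call begins: read the wrist's pose just before it. get_calibration takes no time and is no camera call; for the wrist camera it gives the pose at the moment of the call.
A pose or a line that the arm cannot do raises arm.Unreachable and nothing moves.
- arm.sign_off(): hands the job in, once; it reports no verdict.
Readings, each from a call of its own:
- arm.current_t(): time.
- arm.current_joint_positions(): joint angles.
- arm.current_dq(): joint speeds.
- arm.current_tau(): joint torques, N m.
- arm.current_ee_pos(): TCP position.
- arm.current_tool_rot(): TCP orientation.
- arm.current_force(): force on the tool from outside, world axes, zero at the start.
- arm.current_torque(): the same for the moment, N m.
- arm.current_width(): finger opening in m.
Only numpy, scipy, OpenCV 4.12 (cv2) and the standard library are available. Lean on these libraries where they do the work, as an engineer would, in place of code of your own. Each camera call takes 0.05 s, during which the arm holds its last target.

## Working session

There is one attempt and no reset: what is moved stays moved. The work goes in short steps, each a Python script; the robot and the scene stay as the last script left them, time stands still between calls to the robot, and variables do not carry over. Pictures are saved under pics/ and viewed, and the job is handed in when it is done.

```bash
mkdir -p pics; ls; python3 - <<'E'
from rig import arm
import cv2
for n in ["side","top","wrist"]:
    c=arm.get_calibration(n); im=arm.snapshot(n)
    cv2.imwrite(f"pics/{n}0.png",im[:,:,::-1]); print(n,c)
print(arm.grip_depth,arm.current_t(),arm.current_ee_pos(),arm.current_tool_rot(),arm.current_width(),arm.current_force())
E
```

```text
pics
side {'intrinsics': array([[486.12527096,   0.        , 251.74754049],
       [  0.        , 486.12527096, 189.13906898],
       [  0.        ,   0.        ,   1.        ]]), 'k1': -0.2108742505423916, 'cam_to_world': array([[ 0.99282848, -0.08640988,  0.08261321,  0.41364996],
       [-0.11928315, -0.67010472,  0.73261941, -1.37654003],
       [-0.00794605, -0.73721978, -0.67560629,  1.31320705],
       [ 0.        ,  0.        ,  0.        ,  1.        ]])}
top {'intrinsics': array([[496.11514932,   0.        , 259.38954183],
       [  0.        , 496.11514932, 193.2324823 ],
       [  0.        ,   0.        ,   1.        ]]), 'k1': -0.08761339908495694, 'cam_to_world': array([[-1.01363702e-02, -9.89198585e-01,  1.46230686e-01,
         3.54625118e-01],
       [-9.99948063e-01,  1.01825390e-02, -4.32813297e-04,
        -1.69604533e-02],
       [-1.06086135e-03, -1.46227478e-01, -9.89250423e-01,
         1.52401618e+00],
       [ 0.00000000e+00,  0.00000000e+00,  0.00000000e+00,
         1.00000000e+00]])}
wrist {'intrinsics': array([[298.93483489,   0.        , 252.61695638],
       [  0.        , 298.93483489, 186.98708341],
       [  0.        ,   0.        ,   1.        ]]), 'k1': -0.056199038590700086, 'cam_to_world': array([[ 4.49527221e-01, -8.59526856e-01, -2.43184828e-01,
         3.50422808e-01],
       [-8.93266162e-01, -4.32827359e-01, -1.21392099e-01,
        -5.23976060e-01],
       [-9.17277896e-04,  2.71797831e-01, -9.62353936e-01,
         3.83941850e-01],
       [ 0.00000000e+00,  0.00000000e+00,  0.00000000e+00,
         1.00000000e+00]])}
0.0188 0.15 [ 0.28173353 -0.55755524  0.21343829] [[ 8.92557630e-01  4.50933192e-01 -3.66031508e-04]
 [ 4.50933329e-01 -8.92557126e-01  9.53699271e-04]
 [ 1.03350626e-04 -1.01628737e-03 -9.99999478e-01]] 0.09114425936389264 [ 0.56065099 -0.12122549 -0.861925  ]
```

View pics/top0.png

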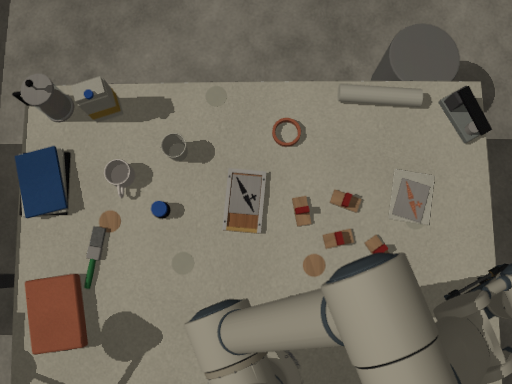

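View pics/side0.png

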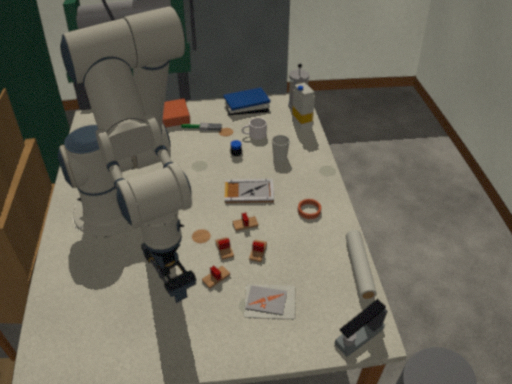

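```bash
cat > h.py <<'E'
import numpy as np, cv2
def ray(c,px):
    K=c['intrinsics'];k=c['k1']
    d=np.array([(px[0]-K[0,2])/K[0,0],(px[1]-K[1,2])/K[1,1]]);u=d.copy()
    for _ in range(30): u=d/(1+k*(u@u))
    T=c['cam_to_world']; return T[:3,3],T[:3,:3]@np.array([u[0],u[1],1])
def p2w(c,px,z):
    o,d=ray(c,px); return o+d*(z-o[2])/d[2]
def proj(c,P):
    P=np.atleast_2d(P);T=c['cam_to_world'];q=(P-T[:3,3])@T[:3,:3]
    u=q[:,:2]/q[:,2:];r=(u**2).sum(1,keepdims=True);u=u*(1+c['k1']*r)
    K=c['intrinsics'];return u*[K[0,0],K[1,1]]+[K[0,2],K[1,2]]
def Rdown(yawdeg): # tool x axis at yaw in world, z down
    a=np.radians(yawdeg);c,s=np.cos(a),np.sin(a)
    return np.array([[c,s,0],[s,-c,0],[0,0,-1.]])
E
python3 - <<'E'
from rig import arm
from h import *
c=arm.get_calibration("top")
for p in [(302,210),(346,200),(338,239),(377,246)]:
    w=p2w(c,p,.03);print(p,w,np.hypot(*w[:2]))
for p in [(231,172),(267,173),(263,234),(225,231)]: print(p2w(c,p,.018))
im=cv2.imread("pics/top0.png")
cv2.imwrite("pics/topc.png",cv2.resize(im[160:260,215:395],None,fx=4.4,fy=4.4,interpolation=cv2.INTER_CUBIC))
E
```

```text
(302, 210) [ 0.52276884 -0.14623879  0.03      ] 0.542837951558409
(346, 200) [ 0.5519204  -0.28117587  0.03      ] 0.6194158542544087
(338, 239) [ 0.43371407 -0.25292474  0.03      ] 0.5020745145215071
(377, 246) [ 0.41105787 -0.37044898  0.03      ] 0.5533543276441915
[0.64445875 0.06941968 0.018     ]
[ 0.64014908 -0.04175691  0.018     ]
[ 0.45212379 -0.02730408  0.018     ]
[0.46236066 0.08800805 0.018     ]
```

View pics/topc.png

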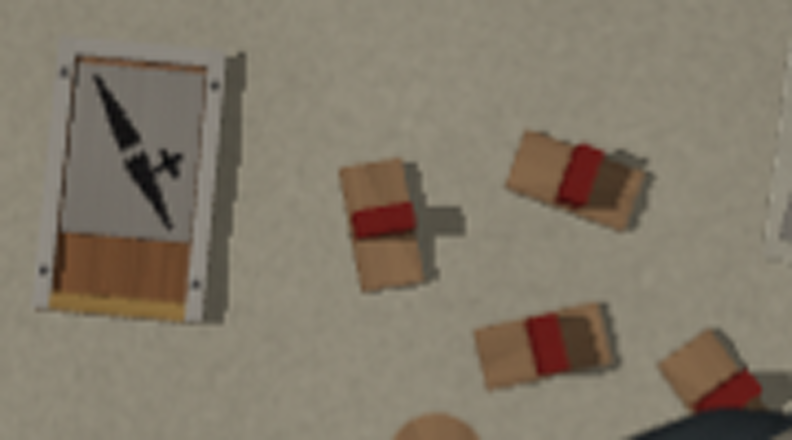

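```bash
python3 - <<'E'
from rig import arm
from h import *
import pickle
for p in [(0.55,-0.28,.22),(0.55,.02,.22),(.55,.02,.02)]:
    for y in (-5,175,-20,70): print(p,y,arm.solve_ik(p,Rdown(y)))
t=arm.current_t()
for n,p in (("wblk",(0.55,-0.26,.22)),("wbed",(0.55,.02,.22))):
    arm.move_to(p,Rdown(-5)); arm.sleep(.1)
    c=arm.get_calibration("wrist");im=arm.snapshot("wrist")
    cv2.imwrite(f"pics/{n}.png",im[:,:,::-1]);pickle.dump(c,open(n+".pkl","wb"))
    cv2.imwrite(f"pics/{n}2.png",cv2.resize(im[:,:,::-1],None,fx=1.56,fy=1.56,interpolation=cv2.INTER_CUBIC))
    print(arm.current_t(),arm.current_ee_pos(),arm.current_joint_positions(),arm.current_force())
E
```

```text
(0.55, -0.28, 0.22) -5 [-3.25219018e+01  2.73275156e+01  7.78004445e+01 -2.54444375e-14
  7.48720399e+01  6.24780982e+01]
(0.55, -0.28, 0.22) 175 [-3.25219018e+01  2.73275156e+01  7.78004445e+01 -2.54444375e-14
  7.48720399e+01 -1.17521902e+02]
(0.55, -0.28, 0.22) -20 [-3.25219018e+01  2.73275156e+01  7.78004445e+01 -2.54444375e-14
  7.48720399e+01  7.74780982e+01]
(0.55, -0.28, 0.22) 70 [-3.25219018e+01  2.73275156e+01  7.78004445e+01 -2.54444375e-14
  7.48720399e+01 -1.25219018e+01]
(0.55, 0.02, 0.22) -5 [-4.13430449e+00  2.19174755e+01  8.72550417e+01 -2.54444375e-14
  7.08274828e+01  9.08656955e+01]
(0.55, 0.02, 0.22) 175 [-4.13430449e+00  2.19174755e+01  8.72550417e+01 -2.54444375e-14
  7.08274828e+01 -8.91343045e+01]
(0.55, 0.02, 0.22) -20 [-4.13430449e+00  2.19174755e+01  8.72550417e+01 -2.54444375e-14
  7.08274828e+01  1.05865696e+02]
(0.55, 0.02, 0.22) 70 [-4.13430449e+00  2.19174755e+01  8.72550417e+01 -2.54444375e-14
  7.08274828e+01  1.58656955e+01]
(0.55, 0.02, 0.02) -5 [-4.13430449e+00  3.74825850e+01  9.82380356e+01 -2.54444375e-14
  4.42793795e+01  9.08656955e+01]
(0.55, 0.02, 0.02) 175 [-4.13430449e+00  3.74825850e+01  9.82380356e+01 -2.54444375e-14
  4.42793795e+01 -8.91343045e+01]
(0.55, 0.02, 0.02) -20 [-4.13430449e+00  3.74825850e+01  9.82380356e+01 -2.54444375e-14
  4.42793795e+01  1.05865696e+02]
(0.55, 0.02, 0.02) 70 [-4.13430449e+00  3.74825850e+01  9.82380356e+01 -2.54444375e-14
  4.42793795e+01  1.58656955e+01]
1.7833 [ 0.54961893 -0.26084725  0.21995701] [-3.10076038e+01  2.66123257e+01  7.90935329e+01 -5.85722277e-03
  7.42967974e+01  6.40476812e+01] [-0.30061082 -0.47187052 -0.54951206]
3.0167 [0.55032703 0.01873791 0.21992849] [-4.25705555e+00  2.19427173e+01  8.72250877e+01 -1.07162716e-02
  7.08277378e+01  9.08380276e+01] [ 0.3735093   0.14312702 -0.51328871]
```

View pics/wblk2.png

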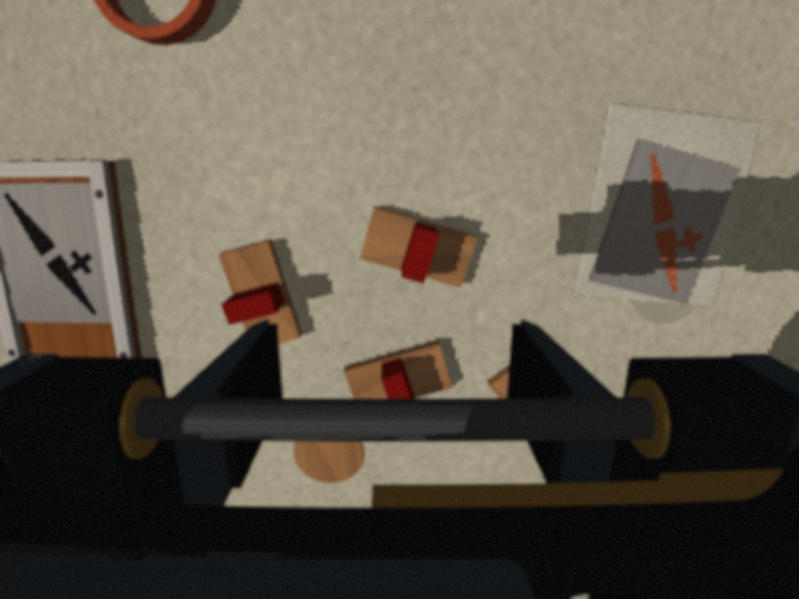

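View pics/wbed2.png

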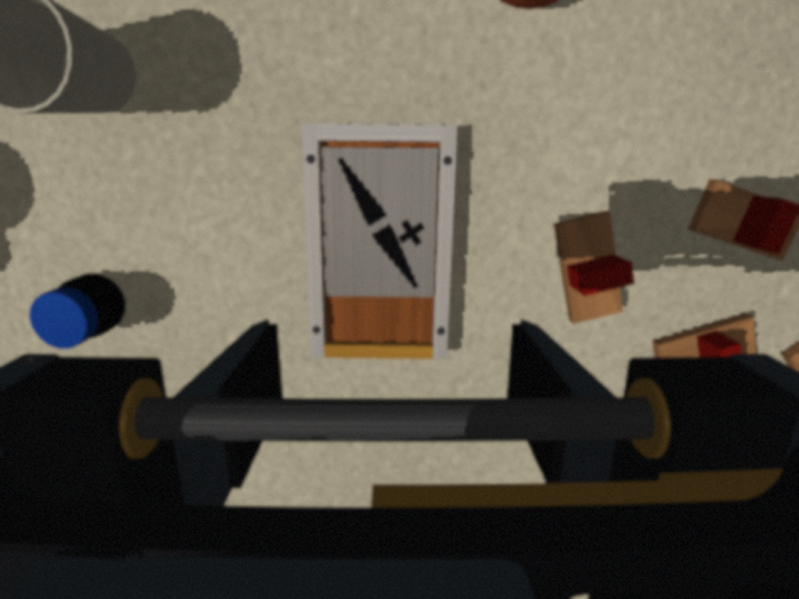

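```bash
python3 - <<'E'
import cv2
a=cv2.imread("pics/wbed.png")[70:240,185:305];b=cv2.imread("pics/wblk.png")[120:195,220:320]
cv2.imwrite("pics/zbed.png",cv2.resize(a,None,fx=3.5,fy=3.5,interpolation=cv2.INTER_CUBIC))
cv2.imwrite("pics/zblk.png",cv2.resize(b,None,fx=7,fy=7,interpolation=cv2.INTER_CUBIC))
E
```

```text
(no output)
```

View pics/zbed.png

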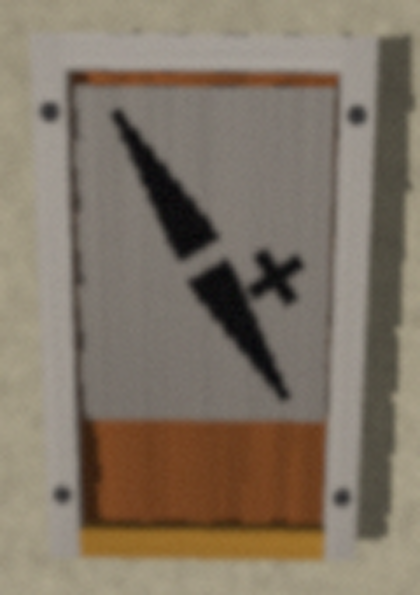

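View pics/zblk.png

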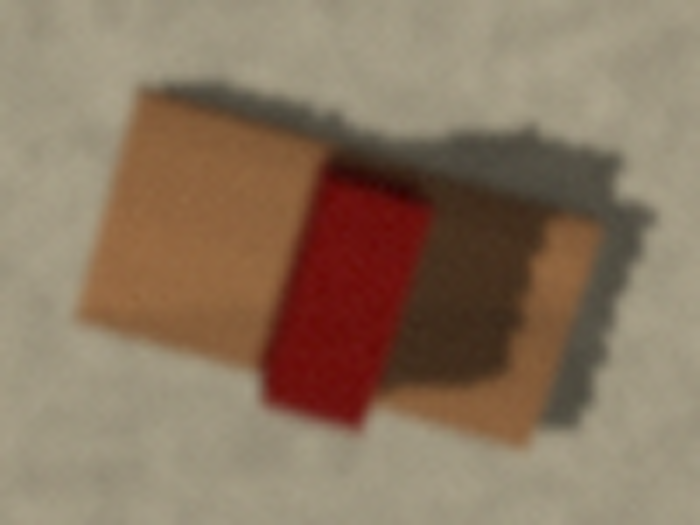

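```bash
cat > fit.py <<'E'
import pickle
from h import *
from scipy.optimize import least_squares
def fit(c,obj,px,x0):
    obj=np.array(obj,float);px=np.array(px,float)
    def W(x):
        a=x[2];R=np.array([[np.cos(a),-np.sin(a)],[np.sin(a),np.cos(a)]])
        return np.c_[obj[:,:2]@R.T+x[:2],obj[:,2]]
    r=least_squares(lambda x:(proj(c,W(x))-px).ravel(),x0)
    return r.x,r.fun.reshape(-1,2)
un=lambda pts,s,o:(np.array(pts,float)+.5)/s-.5+np.array(o)
E
python3 - <<'E'
from fit import *
c=pickle.load(open("wbed.pkl","rb"))
obj=[(.096,.059),(.096,-.059),(-.096,-.059),(-.096,.059),(.084,.047),(.084,-.047),(-.084,-.047),(-.084,.047)]
obj=[(*o,.018) for o in obj]
px=un([(32,35),(380,37),(355,557),(50,557),(69,71),(341,73),(324,526),(83,526)],3.5,(185,70))
x,r=fit(c,obj,px,[.55,.02,-.08]);print("bed",x[:2],np.degrees(x[2]));print(r.round(2))
# plate
obj=[(.06,.0455,.015),(.06,-.0455,.015),(-.06,-.0455,.015),(-.06,.0455,.015)]
px=un([(74,86),(338,86),(324,420),(83,420)],3.5,(185,70))
p,r=fit(c,obj,px,[.55,.02,-.08]);print("plate",p[:2],np.degrees(p[2]));print(r.round(2))
a=x[2];R=np.array([[np.cos(a),-np.sin(a)],[np.sin(a),np.cos(a)]])
print("plate in bed",R.T@(p[:2]-x[:2]))
c=pickle.load(open("wblk.pkl","rb"))
f=[(.022,.044,.014),(.022,-.044,.014),(-.022,-.044,.014),(-.022,.044,.014)]
rb=[(.02,-.009,.046),(-.02,-.009,.046),(-.02,.009,.046)]
px=un([(140,88),(605,215),(530,445),(77,320),(434,207),(361,428),(264,402)],7,(220,120))
b,r=fit(c,f+rb,px,[.55,-.28,-.3]);print("blk",b[:2],np.degrees(b[2]));print(r.round(2))
E
```

```text
bed [0.55980714 0.02919829] -5.818895466977097
[[-0.34 -0.89]
 [-0.2  -0.43]
 [ 0.37  0.92]
 [ 0.24 -0.02]
 [-0.54 -0.62]
 [ 0.49 -0.37]
 [ 0.67  1.44]
 [-0.62  0.69]]
plate [0.57859027 0.02721432] -5.754862706109348
[[-0.22 -0.35]
 [-0.28  0.35]
 [ 0.58  0.34]
 [-0.04 -0.33]]
plate in bed [ 1.88874906e-02 -6.94313666e-05]
blk [ 0.55663522 -0.28199707] -20.778650417848326
[[-0.53 -0.21]
 [ 0.07  0.61]
 [ 0.2   0.  ]
 [-0.38  0.  ]
 [ 0.06 -0.45]
 [ 0.62  0.19]
 [-0.06 -0.06]]
```

```bash
python3 - <<'E'
from fit import *
from rig import arm
c=arm.get_calibration("top")
print(c['cam_to_world'][:3,3])
obj=[(.096,.059),(.096,-.059),(-.096,-.059),(-.096,.059)]
obj=[(*o,.018) for o in obj]
px=un([(62,40),(222,47),(203,322),(36,310)],4.4,(215,160))
x,r=fit(c,obj,px,[.55,.02,-.08]);print("bed",x[:2],np.degrees(x[2]));print(r.round(2))
f=[(.022,.044,.014),(.022,-.044,.014),(-.022,-.044,.014),(-.022,.044,.014)]
px=un([(525,130),(653,174),(627,231),(506,186)],4.4,(215,160))
b,r=fit(c,f,px,[.55,-.28,-.3]);print("blk",b[:2],np.degrees(b[2]));print(r.round(2))
w=pickle.load(open("wbed.pkl","rb"))
im=cv2.imread("pics/wbed.png")
im2=arm.snapshot("side"); cv2.imwrite("pics/side1.png",cv2.resize(im2[170:270,200:310,::-1],None,fx=6,fy=6,interpolation=cv2.INTER_CUBIC))
im2=arm.snapshot("top"); cv2.imwrite("pics/top1.png",cv2.resize(im2[150:250,200:320,::-1],None,fx=6,fy=6,interpolation=cv2.INTER_CUBIC))
E
```

```text
[ 0.35462512 -0.01696045  1.52401618]
bed [0.55619586 0.02872027] -4.734186065399228
[[-1.   -0.57]
 [ 0.69  0.54]
 [ 0.54  0.06]
 [-0.24 -0.04]]
blk [ 0.55228095 -0.28370667] -21.128471676392504
[[ 0.9  -0.17]
 [-1.36 -0.26]
 [-0.06  0.09]
 [ 0.51  0.35]]
```

View pics/side1.png

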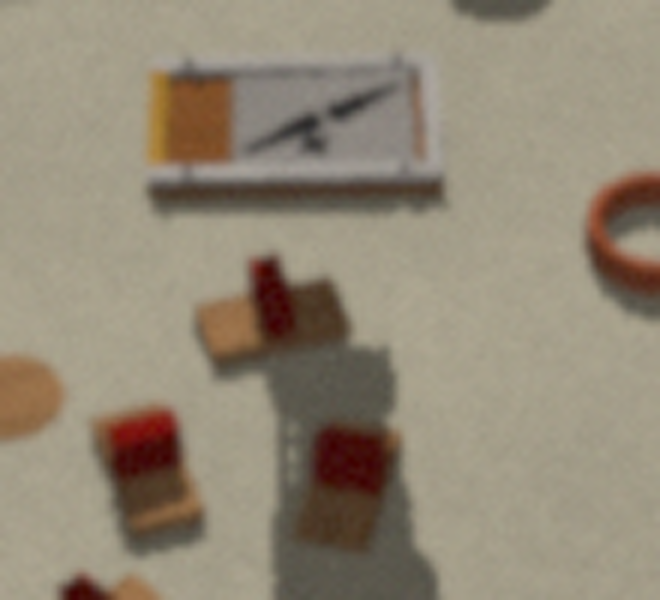

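```bash
cat > cfg.py <<'E'
import numpy as np
BED=np.array([.5598,.0292]);BY=-5.7
a=np.radians(BY);RB=np.array([[np.cos(a),-np.sin(a)],[np.sin(a),np.cos(a)]])
def b2w(x,y,z): return np.r_[BED+RB@[x,y],z]
E
python3 - <<'E'
from rig import arm
from h import *; from cfg import *
R=Rdown(BY)
arm.grip(0.0)
arm.move_to(b2w(.019,0,.06),R); 
arm.move_l(b2w(.019,0,.022),R,feed=.08); arm.sleep(.3)
def F(n=5):
    s=[]
    for _ in range(n): s.append(arm.current_force()); arm.sleep(.02)
    return np.mean(s,0)
f0=F(10);print("bias",f0,arm.current_ee_pos(),arm.current_width(),arm.current_t())
z=.0175
arm.move_l(b2w(.019,0,z),R,feed=.04)
while z>.010:
    f=F(3)-f0
    print(round(z,4),f.round(2),arm.current_ee_pos()[2].round(5))
    if f[2]>5: break
    z-=.0004
    arm.move_l(b2w(.019,0,z),R,feed=.02)
print(arm.current_t()); np.save("f0.npy",f0)
E
```

```text
bias [-0.01731227  0.03530333  0.29713417] [0.57874426 0.02730216 0.02210543] 0.00035940621677561915 6.2667
0.0175 [ 0.24 -0.08  0.06] 0.01728
0.0171 [ 0.52 -0.2  -0.53] 0.01713
0.0167 [-0.02  0.1   0.12] 0.01671
0.0163 [-0.42 -0.3  -0.69] 0.01631
0.0159 [-0.15 -0.56 -0.28] 0.01587
0.0155 [-0.1  -0.41 -0.57] 0.0155
0.0151 [-1.19  0.11  5.82] 0.01531
8.375
```

```bash
python3 - <<'E'
from rig import arm
from h import *; from cfg import *
R=Rdown(BY); f0=np.load("f0.npy")
def F(n=3):
    s=[]
    for _ in range(n): s.append(arm.current_force()); arm.sleep(.02)
    return np.mean(s,0)-f0
z=.01495;x=.019
arm.move_l(b2w(x,0,z),R,feed=.02)
f=F();print(f.round(2))
for i in range(18):
    z+=np.clip((f[2]-10)/25e3*.6,-.0003,.0003)
    x-=.004
    arm.move_l(b2w(x,0,z),R,feed=.03)
    f=F(); print(round(x,4),round(z,5),(RB.T@f[:2]).round(2),f[2].round(2))
    if f[2]>20: z+=.0004
    if x<-.0275: break
cv2.imwrite("pics/wdrag.png",arm.snapshot("wrist")[60:260,170:320,::-1].repeat(3,0).repeat(3,1))
print(arm.current_t())
E
```

```text
[-2.28  0.04  8.25]
0.015 0.01491 [-0.22 -0.27] 7.77
0.011 0.01485 [-0.25 -0.13] 9.12
0.007 0.01483 [-0.12  0.25] 9.57
0.003 0.01482 [-0.35  0.03] 9.78
-0.001 0.01482 [-0.57  0.2 ] 10.2
-0.005 0.01482 [-0.18  0.15] 9.56
-0.009 0.01481 [-0.05  0.08] 9.85
-0.013 0.01481 [-0.67 -0.07] 9.98
-0.017 0.01481 [0.16 0.51] 10.25
-0.021 0.01481 [ 0.52 -0.16] 10.68
-0.025 0.01483 [-0.3   0.01] 9.92
-0.029 0.01483 [ 0.   -0.04] 9.88
12.725
```

View pics/wdrag.png

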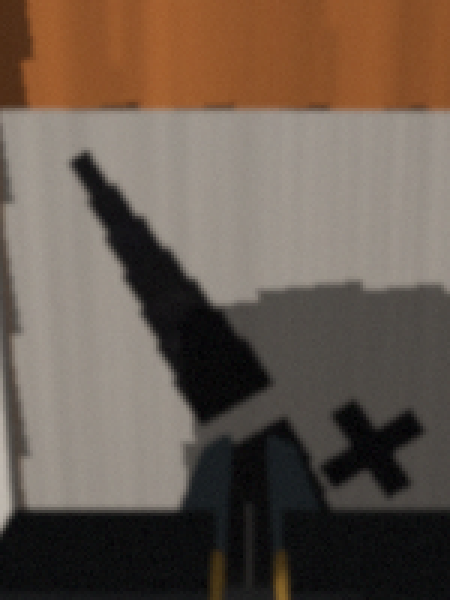

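```bash
python3 - <<'E'
from rig import arm
from h import *; from cfg import *
R=Rdown(BY); f0=np.load("f0.npy")
z=.01483;x=-.029
for i in range(4):
    x-=.002
    arm.move_l(b2w(x,0,z),R,feed=.02)
    f=arm.current_force()-f0; arm.sleep(.05); g=arm.current_force()-f0
    print(round(x,4),(RB.T@f[:2]).round(2),f[2].round(2),(RB.T@g[:2]).round(2),g[2].round(2), (RB.T@(arm.current_ee_pos()[:2]-BED)).round(4))
np.save("z.npy",[x,z])
im=arm.snapshot("wrist");cv2.imwrite("pics/wdrag2.png",im[:,:,::-1].repeat(1,0))
im=arm.snapshot("side");cv2.imwrite("pics/sdrag2.png",cv2.resize(im[165:215,210:290,::-1],None,fx=9,fy=9,interpolation=cv2.INTER_CUBIC))
print(arm.current_t())
E
```

```text
-0.031 [0.15 1.54] 8.11 [ 0.48 -0.44] 9.45 [-0.0306  0.    ]
-0.033 [-0.17 -0.46] 9.38 [1.09 0.77] 8.75 [-0.0325  0.    ]
-0.035 [ 0.82 -0.16] 8.39 [ 0.84 -0.12] 9.05 [-0.0345  0.    ]
-0.037 [ 0.05 -0.05] 9.49 [ 0.99 -0.37] 8.57 [-0.0365  0.    ]
14.025
```

View pics/wdrag2.png

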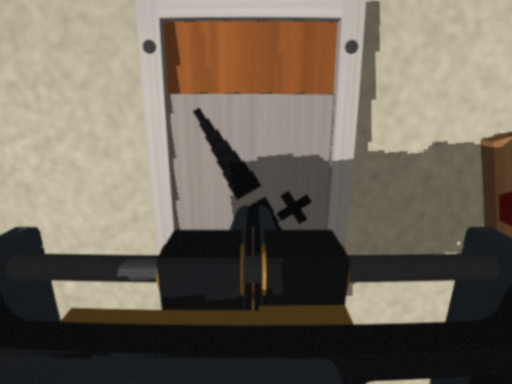

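View pics/sdrag2.png

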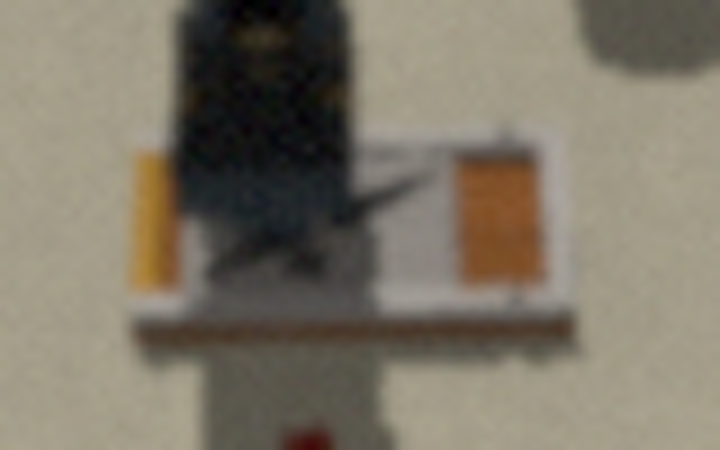

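```bash
python3 - <<'E'
from rig import arm
from h import *; from cfg import *
c=arm.get_calibration("wrist")
for p,z in [((161,20),.018),((340,20),.018),((250,0),.018),((168,22),.018),((335,22),.018),((171,94.5),.015),((334,95),.015)]:
    w=p2w(c,p,z);print(p,(RB.T@(w[:2]-BED)*1e3).round(1))
im=cv2.imread("pics/wdrag2.png")
cv2.imwrite("pics/z3.png",cv2.resize(im[0:130,130:380],None,fx=3.2,fy=3.2,interpolation=cv2.INTER_CUBIC))
E
```

```text
(161, 20) [82.5 46.2]
(340, 20) [ 82.3 -46. ]
(250, 0) [91.4  0.3]
(168, 22) [81.5 42.6]
(335, 22) [ 81.3 -43.4]
(171, 94.5) [45.3 44.1]
(334, 95) [ 44.9 -45.8]
```

View pics/z3.png

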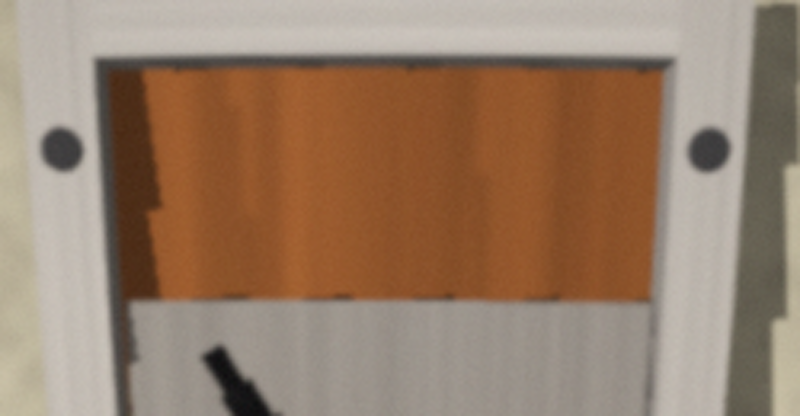

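```bash
python3 - <<'E'
from rig import arm
from h import *; from cfg import *
R=Rdown(BY); f0=np.load("f0.npy")
x,z=np.load("z.npy"); z-=.00016
def row():
    c=arm.get_calibration("wrist");im=arm.snapshot("wrist")
    g=im[40:130,215:300].astype(float); s=(g[:,:,0]-g[:,:,2]).mean(1) # orange vs grey
    d=np.diff(s); k=np.argmin(d); r=40+k+.5
    return r,(RB.T@(p2w(c,(255,r),.015)[:2]-BED)*1e3)[0].round(2)
print(row())
for i in range(5):
    x-=.003
    arm.move_l(b2w(x,0,z),R,feed=.03)
    f=np.mean([arm.current_force()-f0 for _ in range(1)],0); arm.sleep(.04); g=arm.current_force()-f0
    print(round(x,4),(RB.T@f[:2]).round(2),f[2].round(2),(RB.T@g[:2]).round(2),g[2].round(2),row())
    z+=np.clip(((f[2]+g[2])/2-12)/25e3*.5,-.0002,.0002)
np.save("z.npy",[x,z])
print(arm.current_t())
im=arm.snapshot("side");cv2.imwrite("pics/sdrag3.png",cv2.resize(im[165:215,210:290,::-1],None,fx=9,fy=9,interpolation=cv2.INTER_CUBIC))
E
```

```text
(np.float64(92.5), np.float64(46.06))
-0.04 [0.74 0.54] 11.18 [ 0.5 -0.1] 10.88 (np.float64(92.5), np.float64(43.29))
-0.043 [ 0.68 -0.14] 12.93 [0.28 0.54] 12.11 (np.float64(93.5), np.float64(39.72))
-0.046 [0.49 0.33] 13.17 [ 0.64 -0.2 ] 12.22 (np.float64(92.5), np.float64(37.21))
-0.049 [0.97 0.23] 11.98 [ 2.43 -0.23] 11.5 (np.float64(89.5), np.float64(35.97))
-0.052 [2.27 1.14] 10.43 [ 2.24 -0.96] 10.46 (np.float64(84.5), np.float64(35.68))
15.7833
```

View pics/sdrag3.png

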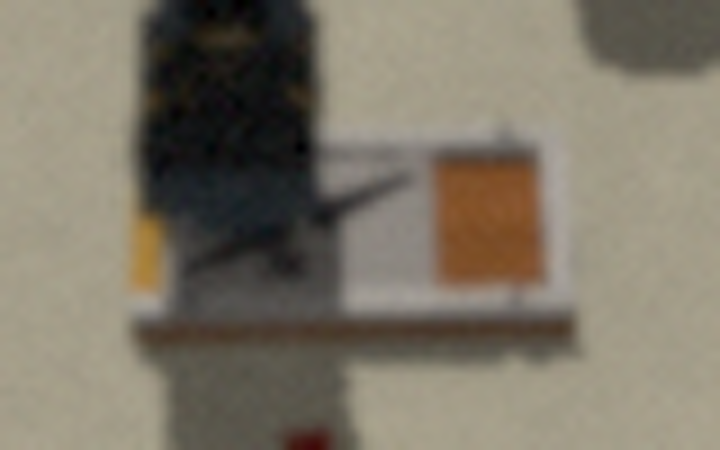

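```bash
python3 - <<'E'
from rig import arm
from h import *; from cfg import *
import pickle
R=Rdown(BY); x,z=np.load("z.npy")
arm.move_l(b2w(x,0,.05),R,feed=.08)
arm.move_to(b2w(.01,0,.13),R); arm.sleep(.2)
def shot(n):
    c=arm.get_calibration("wrist");im=arm.snapshot("wrist")
    pickle.dump(c,open(n+".pkl","wb"));cv2.imwrite(f"pics/{n}.png",im[:,:,::-1])
    cv2.imwrite(f"pics/{n}z.png",cv2.resize(im[0:230,100:400,::-1],None,fx=2.6,fy=2.6,interpolation=cv2.INTER_CUBIC))
    print(arm.current_t(),arm.current_force())
shot("bed2")
arm.grip(.06)
Rk=Rdown(-20.8)
p=np.array([.5566,-.2820,.16]);p[:2]-=.03*Rk[:2,0]
arm.move_to(p,Rk); arm.sleep(.2); shot("blk2")
E
```

```text
17.1583 [-0.06841551  0.37521279  0.15524733]
19.575 [-0.57408558 -0.02424748 -1.15154735]
```

View pics/bed2z.png

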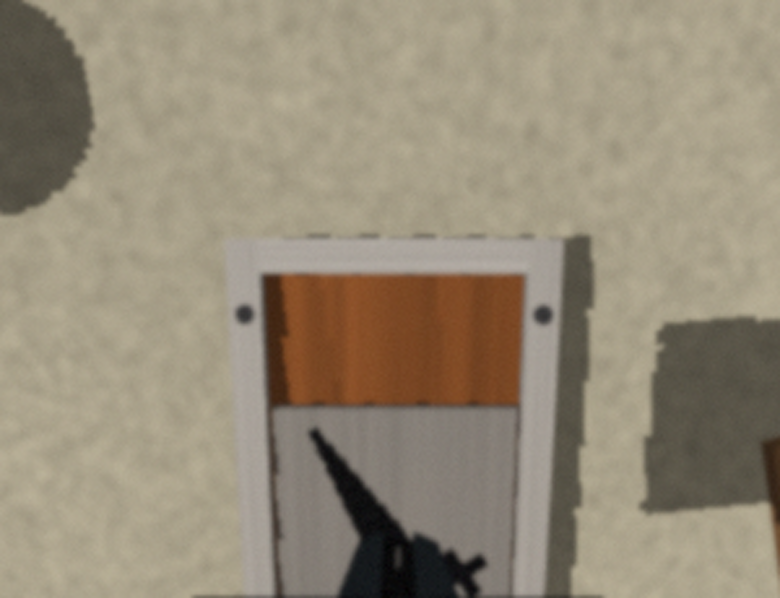

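View pics/blk2z.png

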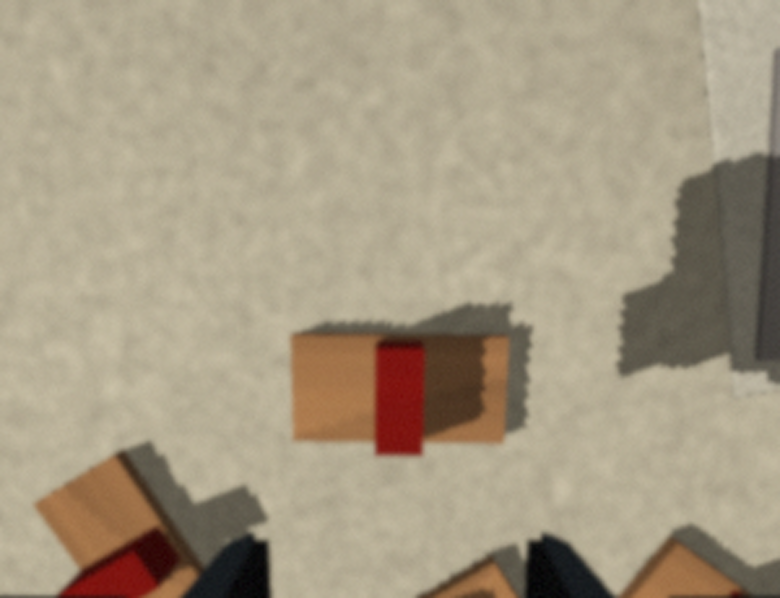

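```bash
python3 - <<'E'
from fit import *; from cfg import *
c=pickle.load(open("bed2.pkl","rb"))
obj=[(.096,.059,.018),(.096,-.059,.018),(.084,.047,.018),(.084,-.047,.018),(.036,.0455,.015),(.036,-.0455,.015)]
pts=[(227,239),(565,238),(263,274),(527,274),(272,406),(518,405)]
px=un(pts,2.6,(100,0))
for n in (4,6):
    x,r=fit(c,obj[:n],px[:n],[.56,.03,-.1]);print("bed",x[:2],np.degrees(x[2]));print(r.round(2).tolist())
for p,o in zip(px,obj): print((RB.T@(p2w(c,p,o[2])[:2]-BED)*1e3).round(1),o)
c=pickle.load(open("blk2.pkl","rb"))
f=[(.022,.044,.014),(.022,-.044,.014),(-.022,-.044,.014),(-.022,.044,.014),(.02,.009,.046),(.02,-.009,.046),(-.02,-.009,.046),(-.02,.009,.046)]
px=un([(292,334),(509,335),(505,441),(293,440),(376,342),(424,342),(422,455),(376,455)],2.6,(100,0))
for s in (slice(0,4),slice(4,8),slice(0,8)):
    b,r=fit(c,f[s],px[s],[.55,-.28,-.3]);print("blk",b[:2],np.degrees(b[2]),r.round(1).tolist())
E
```

```text
bed [0.5593892 0.0290139] -5.708364053007703
[[-0.52, -0.03], [0.12, 0.16], [-0.56, 0.06], [0.97, -0.1]]
bed [0.55962443 0.02912068] -5.738057210945231
[[-0.63, -0.32], [0.04, -0.06], [-0.67, -0.22], [0.89, -0.32], [0.21, 0.41], [0.19, 0.72]]
[95.6 58.3] (0.096, 0.059, 0.018)
[ 95.7 -59.1] (0.096, -0.059, 0.018)
[83.7 46.2] (0.084, 0.047, 0.018)
[ 83.5 -46.4] (0.084, -0.047, 0.018)
[36.3 45.6] (0.036, 0.0455, 0.015)
[ 36.5 -45.4] (0.036, -0.0455, 0.015)
blk [ 0.55615393 -0.28225919] -21.154450486512456 [[-0.5, -0.3], [0.2, -0.1], [-0.0, 0.3], [0.3, 0.1]]
blk [ 0.55690261 -0.28235178] -21.186328414303105 [[-0.4, 0.9], [0.3, 1.1], [0.4, -1.0], [-0.3, -1.1]]
blk [ 0.55656538 -0.2823097 ] -21.15817722247466 [[-0.6, -0.7], [0.1, -0.5], [-0.1, -0.1], [0.2, -0.2], [-0.3, 1.3], [0.4, 1.4], [0.5, -0.7], [-0.2, -0.8]]
```

```bash
python3 - <<'E'
from rig import arm
from h import *; from cfg import *
import pickle
Rk=Rdown(-21.15);B=[.5564,-.2823]
arm.move_to([*B,.075],Rk)
arm.move_l([*B,.018],Rk,feed=.08); arm.sleep(.1)
print(arm.current_ee_pos(),arm.current_force())
arm.grip(0.0); print(arm.current_width(),arm.current_ee_pos())
arm.move_l([*B,.09],Rk,feed=.1)
print(arm.current_width(),arm.current_force(),arm.current_t())
R=Rdown(-5.73)
arm.move_to(b2w(.0597,0,.075),R); arm.sleep(.3)
c=arm.get_calibration("wrist");im=arm.snapshot("wrist")
pickle.dump(c,open("hold.pkl","wb"));cv2.imwrite("pics/hold.png",im[:,:,::-1])
cv2.imwrite("pics/holdz.png",cv2.resize(im[60:290,110:400,::-1],None,fx=2.6,fy=2.6,interpolation=cv2.INTER_CUBIC))
print(arm.current_ee_pos(),b2w(.0597,0,.075),arm.current_force(),arm.current_t())
s=arm.snapshot("side");cv2.imwrite("pics/shold.png",cv2.resize(s[130:230,190:310,::-1],None,fx=6,fy=6,interpolation=cv2.INTER_CUBIC))
E
```

```text
[ 0.55672937 -0.28250157  0.01852122] [ 0.03309546 -0.39225172 -0.27891255]
0.017593908061936996 [ 0.55639648 -0.28228674  0.01800645]
0.01826683985783326 [ 0.16400422  0.10974795 -0.53106921] 22.575
[0.61922639 0.0226516  0.07501754] [0.61920482 0.02327061 0.075     ] [ 0.26548421 -0.36294211 -0.13276896] 24.1167
```

View pics/holdz.png

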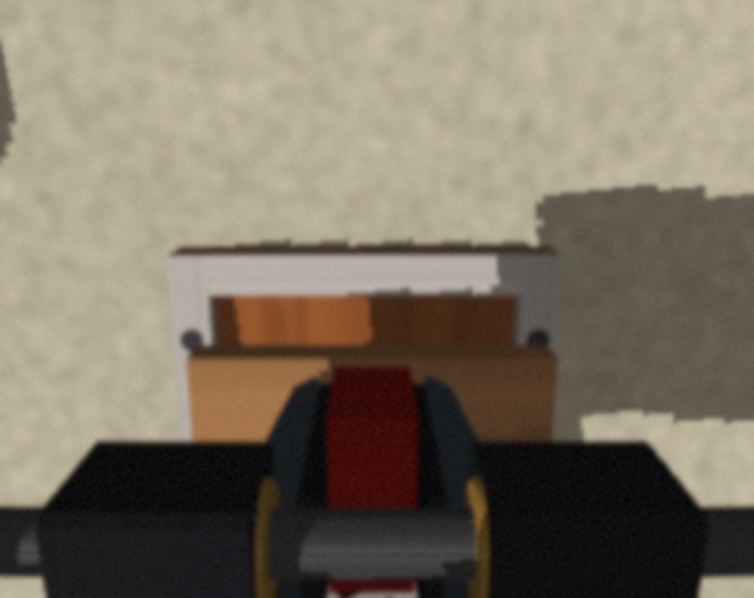

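View pics/shold.png

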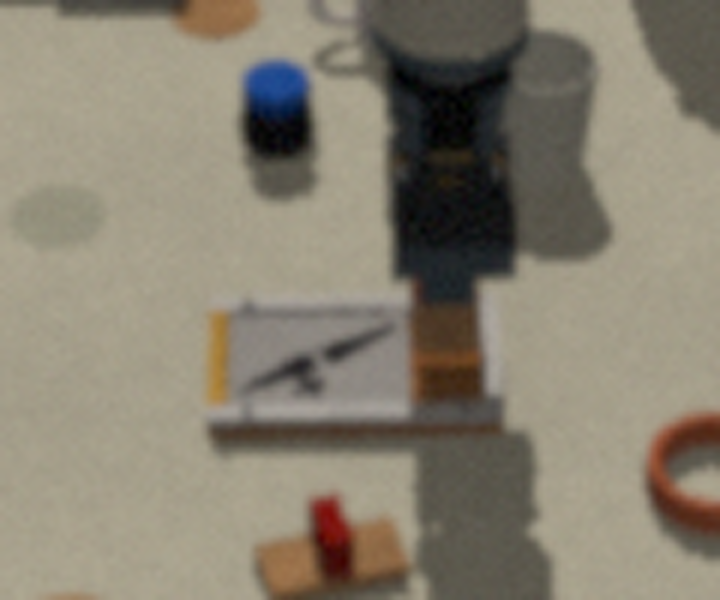

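```bash
python3 - <<'E'
from fit import *; from cfg import *
c=pickle.load(open("hold.pkl","rb"))
u=lambda p:un([p],2.6,(110,60))[0]
for p,z in [((192,354),.071),((555,354),.071),((211,296),.018),((518,296),.018),((170,253),.018),((557,252),.018),((333,368),.103),((411,368),.103)]:
    print(p,(RB.T@(p2w(c,u(p),z)[:2]-BED)*1e3).round(1))
E
```

```text
(192, 354) [82.  40.7]
(555, 354) [ 81.7 -45. ]
(211, 296) [83.7 46.7]
(518, 296) [ 83.4 -45.8]
(170, 253) [96.8 58.2]
(557, 252) [ 96.8 -56.8]
(333, 368) [89.2  5.7]
(411, 368) [89.1 -9.3]
```

```bash
python3 - <<'E'
from rig import arm
from h import *; from cfg import *
import pickle
R=Rdown(-5.73)
arm.move_l(b2w(.0597,.001,.040),R,feed=.08); arm.sleep(.3)
c=arm.get_calibration("wrist");im=arm.snapshot("wrist")
pickle.dump(c,open("hold2.pkl","wb"))
cv2.imwrite("pics/hold2z.png",cv2.resize(im[60:290,110:400,::-1],None,fx=2.6,fy=2.6,interpolation=cv2.INTER_CUBIC))
p=arm.current_ee_pos();print(RB.T@(p[:2]-BED),p[2],arm.current_t())
s=arm.snapshot("top");cv2.imwrite("pics/thold.png",cv2.resize(s[150:250,200:300,::-1],None,fx=6,fy=6,interpolation=cv2.INTER_CUBIC))
E
```

```text
[0.0598866  0.00102537] 0.04032699216609048 25.1083
```

View pics/hold2z.png

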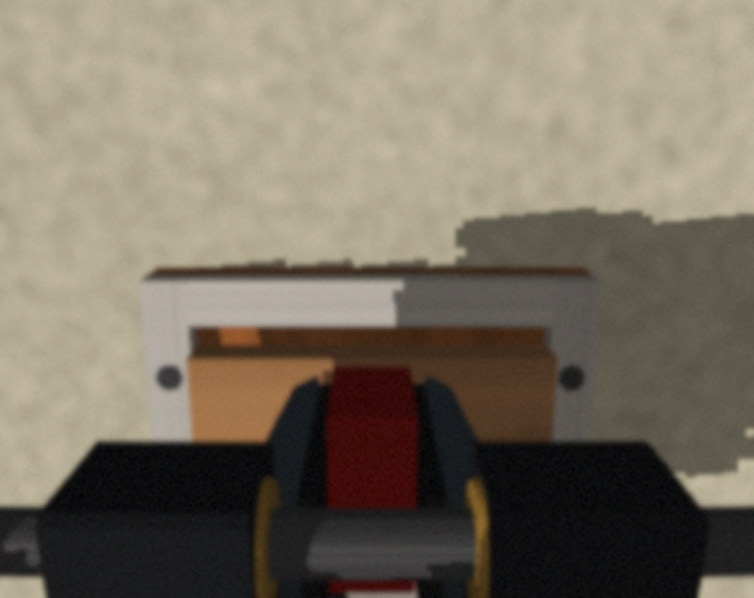

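```bash
python3 - <<'E'
from fit import *; from cfg import *
c=pickle.load(open("hold2.pkl","rb"))
u=lambda p:un([p],2.6,(110,60))[0]
for p,z in [((190,357),.036),((554,355),.036),((190,326),.018),((548,326),.018),((142,280),.018),((597,278),.018)]:
    print(p,(RB.T@(p2w(c,u(p),z)[:2]-BED)*1e3).round(1))
E
```

```text
(190, 357) [81.2 43.1]
(554, 355) [ 81.5 -43. ]
(190, 326) [83.9 47. ]
(548, 326) [ 83.7 -45.4]
(142, 280) [96.  58.5]
(597, 278) [ 96.3 -57.2]
```

```bash
python3 - <<'E'
from rig import arm
from h import *; from cfg import *
R=Rdown(-5.73); x,y=.0602,.0016
arm.move_l(b2w(x,y,.038),R,feed=.03); arm.sleep(.2)
def F(n=3):
    s=[]
    for _ in range(n): s.append(arm.current_force()); arm.sleep(.02)
    return np.mean(s,0)
f0=F(8); z=.038
while z>.0265:
    z-=.001 if z>.0295 else .0005
    arm.move_l(b2w(x,y,z),R,feed=.03)
    f=F()-f0; p=arm.current_ee_pos()
    print(round(z,4),f.round(2),p[2].round(4),(RB.T@(p[:2]-BED)*1e3).round(1))
    if f[2]>4 or np.hypot(f[0],f[1])>6: break
print(arm.current_t())
im=arm.snapshot("wrist")
cv2.imwrite("pics/pl.png",cv2.resize(im[60:290,110:400,::-1],None,fx=2.6,fy=2.6,interpolation=cv2.INTER_CUBIC))
s=arm.snapshot("side");cv2.imwrite("pics/spl.png",cv2.resize(s[150:230,200:300,::-1],None,fx=7,fy=7,interpolation=cv2.INTER_CUBIC))
E
```

```text
0.037 [-0.84 -0.78 -0.53] 0.037 [60.2  1.6]
0.036 [-0.07 -0.15 -0.3 ] 0.0359 [60.2  1.6]
0.035 [-0.19 -0.4  -0.7 ] 0.035 [60.2  1.6]
0.034 [-0.05 -0.1  -0.03] 0.034 [60.2  1.6]
0.033 [ 0.02 -0.43 -0.46] 0.0329 [60.2  1.6]
0.032 [-0.53 -0.51 -0.4 ] 0.032 [60.2  1.6]
0.031 [ 0.11  0.17 -0.3 ] 0.031 [60.2  1.6]
0.03 [-0.51 -0.22 -0.71] 0.03 [60.2  1.6]
0.029 [-0.35 -0.36 -0.31] 0.029 [60.2  1.6]
0.0285 [-0.17 -0.49 -0.4 ] 0.0285 [60.2  1.6]
0.028 [ 0.05 -0.56 -0.  ] 0.028 [60.2  1.6]
0.0275 [-2.25 -0.81  8.92] 0.028 [60.3  1.6]
29.3417
```

View pics/pl.png

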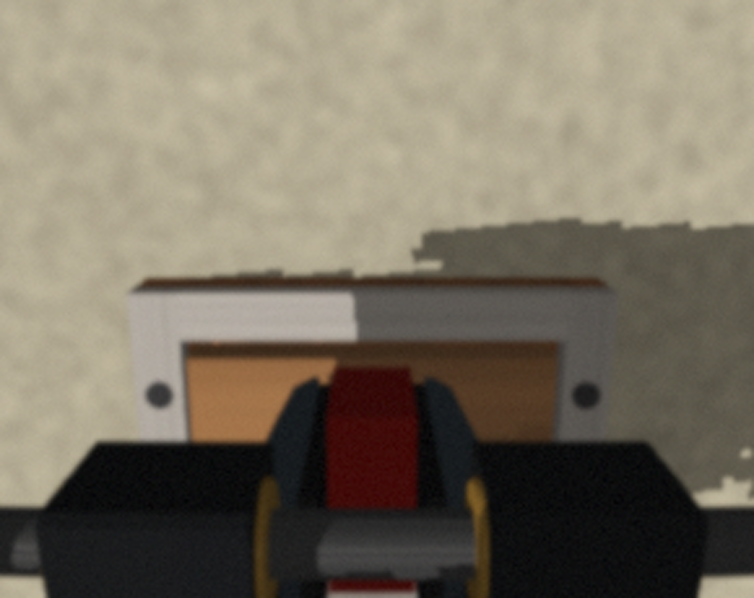

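View pics/spl.png

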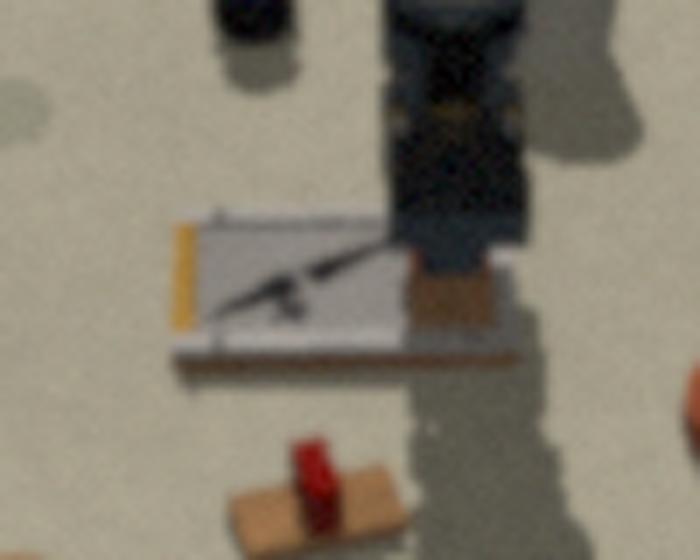

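Seated exactly at the expected height (contact at TCP z = 0.028). I'll release, retreat and inspect.

```bash
python3 - <<'E'
from rig import arm
from h import *; from cfg import *
import pickle
R=Rdown(-5.73); x,y=.0602,.0016
arm.move_l(b2w(x,y,.028),R,feed=.02)
arm.grip(.040); print(arm.current_width(),arm.current_force())
arm.move_l(b2w(x,y,.09),R,feed=.06)
arm.move_to(b2w(-.01,0,.22),R); arm.sleep(.2)
c=arm.get_calibration("wrist");im=arm.snapshot("wrist")
pickle.dump(c,open("fin.pkl","wb"))
cv2.imwrite("pics/fin.png",cv2.resize(im[60:250,180:330,::-1],None,fx=3.1,fy=3.1,interpolation=cv2.INTER_CUBIC))
print(arm.current_force(),arm.current_t())
s=arm.snapshot("side");cv2.imwrite("pics/sfin.png",cv2.resize(s[100:300,170:330,::-1],None,fx=3,fy=3,interpolation=cv2.INTER_CUBIC))
E
```

```text
0.039979528391972316 [-0.93931915 -0.21547152  0.77465159]
[-0.49445238 -0.50433068 -0.2475035 ] 32.3
```

View pics/fin.png

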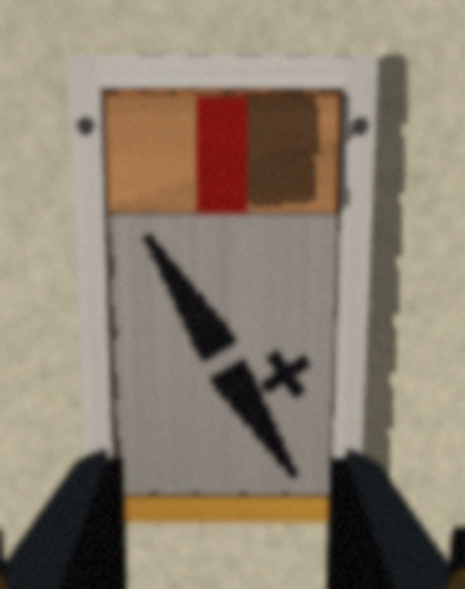

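View pics/sfin.png

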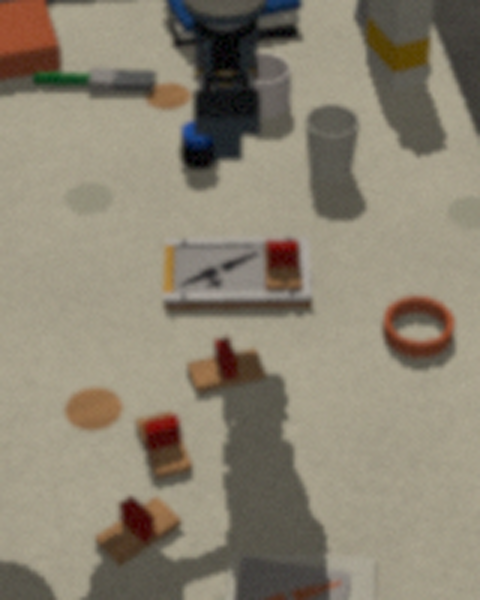

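```bash
python3 - <<'E'
from rig import arm
print(arm.current_force(),arm.current_t()); arm.sign_off()
E
```

```text
[0.23937956 1.01286936 0.19648221] 32.35
the job is handed in; nothing more can be done
```

The plate is home against the brass stop and the locking block sits in the gap behind it, rib up and released. I handed in at 32 s.

- **Plate:** I pressed at about 8–13 N. Every reading stayed under 13.2 N, though they were taken only at stops along the drag. The fingers slipped, so the first pass left the plate about 10 mm short. A second pass brought it home: its far edge settled at 36 mm in the bed's frame, where home is 36, and it no longer followed the fingers.
- **Block:** I took the one farthest from the base, at (0.556, -0.282), 0.62 m away. It went in without touching the sides and met the floor at the expected height, peaking at about 9 N.
- **Last checks:** The final pictures show the block flat with its rib up, no visible gap between plate and brass, and the gripper clear. None of the nearby objects in view looked disturbed, but I did not measure their positions.
- **Disagreements:** The top camera placed the bed about 4 mm and 1 degree from the wrist camera's estimate, so I used the wrist camera throughout. Just before lowering, the close view put the block about 0.6 mm off centre in x and y, and I corrected that.

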